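# Load the wash baskets and hang them to dry

### The job

Switch the dryer isolator off first. With it off, put every brass bushing on the bench in the yellow-gripped basket and every steel bushing in the blue-gripped basket, and hang both baskets (even one left empty) by their grip bars on the drip rack, one to each hook, whichever you like, with the bushings in them. Then switch the isolator back on, and leave the other things on the bench where they stand.

Things in the scene. Friction and masses are not known exactly. Their poses are not given: they have to be found in the camera images.
- basket_yellow: Open steel basket with a yellow grip, for the brass bushings. Origin: centre of its underside, z up. Tray 114 (x) by 96 mm (y), walls 40 mm tall and 4 mm thick, floor 4 mm. A rigid upright bail spans its middle along y (see its grip point), the same from either side; bushings go in beside the bail, best 29 mm from it in x. 0.4 kg empty.
- basket_blue: Open steel basket with a blue grip, for the steel bushings. Origin: centre of its underside, z up. Tray 114 (x) by 96 mm (y), walls 40 mm tall and 4 mm thick, floor 4 mm. A rigid upright bail spans its middle along y (see its grip point), the same from either side; bushings go in beside the bail, best 29 mm from it in x. 0.4 kg empty.
- grip_yellow (a point): Middle of the underside of the yellow grip bar of the bail, 90 mm above the basket's underside, axes as the basket's. The bar runs 96 mm along y, is 12 mm thick (x) and 26 mm tall (up from here). Flat arms at y = -46 and +46 mm, 14 mm wide, carry it. Below it, down to the tray walls, is a window 50 mm high, 88 mm wide, for the hook to pass along x.
- grip_blue (a point): Middle of the underside of the blue grip bar of the bail, 90 mm above the basket's underside, axes as the basket's. The bar runs 96 mm along y, is 12 mm thick (x) and 26 mm tall (up from here). Flat arms at y = -46 and +46 mm, 14 mm wide, carry it. Below it, down to the tray walls, is a window 50 mm high, 88 mm wide, for the hook to pass along x.
- brass1_mid (a point): Middle of a yellow brass bushing: a plain ring standing on end, outside diameter 32 mm, bore 18 mm, 30 mm tall; this point is on its axis, 15 mm above its underside; z along the bore. About 0.08 kg. Belongs in the yellow-gripped basket. May be absent (no reading from the start).
- brass2_mid (a point): Middle of a yellow brass bushing: a plain ring standing on end, outside diameter 32 mm, bore 18 mm, 30 mm tall; this point is on its axis, 15 mm above its underside; z along the bore. About 0.08 kg. Belongs in the yellow-gripped basket. May be absent (no reading from the start).
- steel1_mid (a point): Middle of a dark grey steel bushing: a plain ring standing on end, outside diameter 32 mm, bore 18 mm, 30 mm tall; this point is on its axis, 15 mm above its underside; z along the bore. About 0.08 kg. Belongs in the blue-gripped basket. May be absent (no reading from the start).
- steel2_mid (a point): Middle of a dark grey steel bushing: a plain ring standing on end, outside diameter 32 mm, bore 18 mm, 30 mm tall; this point is on its axis, 15 mm above its underside; z along the bore. About 0.08 kg. Belongs in the blue-gripped basket. May be absent (no reading from the start).
- rack: Drip rack, fixed to the bench: two 16 mm posts and a crossbar, behind, carry two red hooks 170 mm apart that point towards the robot over an aluminium drip tray (180 x 320 mm, 14 mm high). Only the hook tips rise more than 10 mm above the seats. Origin on the table under the midpoint of the two seats, which lie at its y = +85 (left) and -85 mm (right).
- hook_left (a point): Seat of the red left (+y) hook: a point on top of the level part of its 8 mm rod, 190 mm above the table. The hook points along this frame's -x (towards the robot), z up. The level part runs from x = -25 mm to the crossbar at +85 mm; then the free end turns up, its tip at x = -44 mm, 24 mm above the seat. A hung basket's bar rests across the rod at or near this point.
- hook_right (a point): Seat of the red right (-y) hook: a point on top of the level part of its 8 mm rod, 190 mm above the table. The hook points along this frame's -x (towards the robot), z up. The level part runs from x = -25 mm to the crossbar at +85 mm; then the free end turns up, its tip at x = -44 mm, 24 mm above the seat. A hung basket's bar rests across the rod at or near this point.
- isolator (a joint): Angle of the dryer isolator's lever: 0 = off, leaning 0.6 rad from vertical to the box's -x side (towards the robot, red mark); 1.2 = on, leaning 0.6 rad to the +x side (green mark). Stops at 0 and 1.2; friction (about 1.5 N at the ball) keeps it where it is left. It starts on.
- isolator_ball (a point): Centre of the red ball, 26 mm across, on the end of the lever, 70 mm from the pivot. Can be pinched from above across the lever (along the box's y) and carried over in an arc.
- isolator_pivot (a point): The lever's pivot, on the isolator's fixed grey box (100 x 70 mm, 28 mm high, plus a 26 mm boss round the pivot), 28 mm above the table; the lever turns about this frame's y and swings in its x-z plane; z up.
- jar: Bystander, to be left alone: amber glass jar with a dark lid, 64 mm across, 90 mm tall. Origin at the centre of its underside.
- spray_can: Bystander, to be left alone: blue and yellow spray can with a red cap, 60 mm across, 170 mm tall. Origin at the centre of its underside.
- tape: Bystander, to be left alone: black roll of tape lying flat, 80 mm across, 24 mm tall. Origin at the centre of its underside.
- mug: Bystander, to be left alone: blue mug, 76 mm across, 85 mm tall. Origin at the centre of its underside.
- wrench: Bystander, to be left alone: steel wrench lying flat, low.
- screwdriver: Bystander, to be left alone: screwdriver lying flat, low.
Mind the look-alikes: they are no part of the job. What is shaped like the part that bears isolator but brown is not meant.

How it is judged:
On the way, in this order (a step that is already met when the one before it is completed fails the run):
1. the isolator is switched off (value of joint isolator below 0.2 rad), for 0.2 s.
2. with the isolator off, every bushing lies in its basket and both baskets hang on the rack, one to a hook, let go (value of joint isolator below 0.25 rad and x of brass1_mid in the frame of basket_yellow between -0.053 and 0.053 m and y of brass1_mid in the frame of basket_yellow between -0.044 and 0.044 m and z of brass1_mid in the frame of basket_yellow between 0 and 0.06 m and x of brass2_mid in the frame of basket_yellow between -0.053 and 0.053 m and y of brass2_mid in the frame of basket_yellow between -0.044 and 0.044 m and z of brass2_mid in the frame of basket_yellow between 0 and 0.06 m and x of steel1_mid in the frame of basket_blue between -0.053 and 0.053 m and y of steel1_mid in the frame of basket_blue between -0.044 and 0.044 m and z of steel1_mid in the frame of basket_blue between 0 and 0.06 m and x of steel2_mid in the frame of basket_blue between -0.053 and 0.053 m and y of steel2_mid in the frame of basket_blue between -0.044 and 0.044 m and z of steel2_mid in the frame of basket_blue between 0 and 0.06 m and (((x of grip_yellow in the frame of hook_left between -0.034 and 0.06 m and y of grip_yellow in the frame of hook_left between -0.035 and 0.035 m and z of grip_yellow in the frame of hook_left between -0.008 and 0.012 m) and (x of grip_blue in the frame of hook_right between -0.034 and 0.06 m and y of grip_blue in the frame of hook_right between -0.035 and 0.035 m and z of grip_blue in the frame of hook_right between -0.008 and 0.012 m)) or ((x of grip_yellow in the frame of hook_right between -0.034 and 0.06 m and y of grip_yellow in the frame of hook_right between -0.035 and 0.035 m and z of grip_yellow in the frame of hook_right between -0.008 and 0.012 m) and (x of grip_blue in the frame of hook_left between -0.034 and 0.06 m and y of grip_blue in the frame of hook_left between -0.035 and 0.035 m and z of grip_blue in the frame of hook_left between -0.008 and 0.012 m))) and angle between each of basket_yellow, basket_blue's own z axis and vertical below 0.45 rad and contact force between each of basket_yellow, basket_blue and rack above 0.5 N and contact force between each of basket_yellow, basket_blue and the fingers below 0.1 N), for 0.3 s.
3. the isolator is switched on (value of joint isolator above 1 rad), for 0.2 s.
At the end, for the whole second after the job is handed in: Isolator on (within 0.2 rad of its stop); brass bushings in the yellow-gripped basket, steel in the blue; each basket on its own hook, bar resting on the level rod (x -34 to +60 mm, y within 35, z within about 10 mm of the seat), tilted under 0.45 rad, at rest, released (value of joint isolator above 1 rad and x of brass1_mid in the frame of basket_yellow between -0.053 and 0.053 m and y of brass1_mid in the frame of basket_yellow between -0.044 and 0.044 m and z of brass1_mid in the frame of basket_yellow between 0 and 0.06 m and x of brass2_mid in the frame of basket_yellow between -0.053 and 0.053 m and y of brass2_mid in the frame of basket_yellow between -0.044 and 0.044 m and z of brass2_mid in the frame of basket_yellow between 0 and 0.06 m and x of steel1_mid in the frame of basket_blue between -0.053 and 0.053 m and y of steel1_mid in the frame of basket_blue between -0.044 and 0.044 m and z of steel1_mid in the frame of basket_blue between 0 and 0.06 m and x of steel2_mid in the frame of basket_blue between -0.053 and 0.053 m and y of steel2_mid in the frame of basket_blue between -0.044 and 0.044 m and z of steel2_mid in the frame of basket_blue between 0 and 0.06 m and (((x of grip_yellow in the frame of hook_left between -0.034 and 0.06 m and y of grip_yellow in the frame of hook_left between -0.035 and 0.035 m and z of grip_yellow in the frame of hook_left between -0.008 and 0.012 m) and (x of grip_blue in the frame of hook_right between -0.034 and 0.06 m and y of grip_blue in the frame of hook_right between -0.035 and 0.035 m and z of grip_blue in the frame of hook_right between -0.008 and 0.012 m)) or ((x of grip_yellow in the frame of hook_right between -0.034 and 0.06 m and y of grip_yellow in the frame of hook_right between -0.035 and 0.035 m and z of grip_yellow in the frame of hook_right between -0.008 and 0.012 m) and (x of grip_blue in the frame of hook_left between -0.034 and 0.06 m and y of grip_blue in the frame of hook_left between -0.035 and 0.035 m and z of grip_blue in the frame of hook_left between -0.008 and 0.012 m))) and angle between each of basket_yellow, basket_blue's own z axis and vertical below 0.45 rad and contact force between each of basket_yellow, basket_blue and rack above 0.5 N and contact force between each of basket_yellow, basket_blue and the fingers below 0.1 N and linear speed of each of basket_yellow, basket_blue below 0.03 m/s); the robot touches nothing.
It fails at once if one of the other things on the bench (jar, spray can, tape, mug, wrench, screwdriver) is shifted more than 4 cm (distance of any of jar, spray_can, tape, mug, wrench, screwdriver from where it was at the start of the episode above 0.04 m).
Of brass1, brass2, steel1, steel2 only 2 to 4 are there at a start; the rules pass over those that are not, and their reading is None.
At some moment in a run one of brass1, brass2, steel1, steel2 may be knocked a few centimetres aside while the robot is not near it.
It also fails if it takes over 210 s, if anything falls off the work surface, if the arm or the gripper's body presses on something with over 40 N, if the wrist force passes 120 N, or if a joint passes its speed limit or range.

### The arm

A 6-joint arm with a two-finger parallel gripper is mounted at the origin on the work surface. World frame = base frame: x ahead of the robot, y to its left, z up, the work surface at z = 0. Lengths are in m, angles in rad, forces in N, time in s.
With the tool pointing down it reaches from about 0.35 to 0.925 m from the base axis. Payload 6.4 kg.
Tool frame: the origin (TCP) lies between the finger pads; the fingertips stand 11 mm ahead of it and the grasp point (between the pads) lies 8 mm behind it; z points along the fingers, y is the line along which they close (so a half turn about z gives the same grasp; the last joint's range is limited). The gripper opens to 94 mm and grips with 3 to 60 N. Pads are 16 mm wide; open, the fingers measure 119 mm over their backs; the gripper's body (75 mm by 177 mm) begins 78 mm behind the grasp point.
Start: joints at [1.159, 0.245, 1.558, -0, 1.339, -0.174], TCP at [0.153, 0.632, 0.216] pointing down, gripper open.
Joint ranges: [-3.13, 3.13], [-1.02, 2.26], [0.13, 2.54], [-0.95, 4.09], [0.21, 2.88], [-2.74, 2.74]. Speed limits (rad/s): [2.57, 2.57, 3.14, 3.14, 3.14, 3.14].

### API

Orientations are given as a rotation vector (axis times angle).
In Python, from bench import arm gives the robot as it stands. Calls block until the motion is done:
- arm.move_to(position, orientation): joint-space move of the TCP to a pose.
- arm.movel(position, attitude=None, rate=0.15): straight line of the TCP; attitude=None keeps the orientation; rate is the mean speed in m/s.
- arm.move_j(angles): joint-space move.
- arm.move_gripper(opening): finger opening in m; the grip force is fixed at half the most; returns when the fingers have stopped.
- arm.wait(seconds).
- arm.ik(position, orientation): joint angles nearest the present ones, or None.
- arm.observe(): the state.
- arm.get_image(name): name is "side" or "top" or "wrist"; returns a dict with "pixels" (400x640x3 uint8, red, green, blue), "z_map" (400x640 float32, m along the optical axis (not along the pixel's ray), 0 where there is no reading), "fx", "fy", "cx", "cy" (pixels), "position" and "attitude" of the camera in the world. Camera axes: x right, y down, z forward; pixel columns grow to the right and rows downward; lengths in m; the calibration is good to about 2 mm. A picture is of the moment at which its call begins.
A pose or a line that the arm cannot do raises arm.PlanningError and nothing moves.
- arm.hand_in(): hands the job in; it is judged then, once.
The state is a dict: "t": time; "joints": joint angles; "joint_vel": joint speeds; "joint_efforts": joint torques, N m; "tcp_pos": TCP position; "eef_rot": TCP orientation; "contact_force": force on the tool from outside, world axes, zero at the start; "torque": the same for the moment, N m; "width": finger opening in m; "finger_force": force on a finger pad.
Only numpy, scipy, OpenCV 4.12 (cv2) and the standard library are available. Lean on these libraries where they do the work, as an engineer would, in place of code of your own. Each camera call takes 0.05 s, during which the arm holds its last target. There are 200 camera calls.

## Working session

There is one attempt and no reset: what is moved stays moved. The work goes in short steps, each a Python script; the robot and the scene stay as the last script left them, time stands still between calls to the robot, and variables do not carry over. Pictures are saved under pics/ and viewed, at most 14 in all, crops included, and the job is handed in when it is done.

```bash
ls; mkdir -p pics
cat > h.py <<'E'
import numpy as np, cv2
from bench import arm
from scipy.spatial.transform import Rotation as R
def cloud(im):
    z=im["z_map"]; v,u=np.mgrid[:z.shape[0],:z.shape[1]]
    P=np.stack([(u-im["cx"])/im["fx"]*z,(v-im["cy"])/im["fy"]*z,z],-1)
    a=np.array(im["attitude"])
    r=R.from_matrix(a) if a.shape==(3,3) else R.from_rotvec(a)
    P=P@r.as_matrix().T+np.array(im["position"]); P[z==0]=np.nan
    return P
def save(im,name,crop=None,s=1):
    p=im["pixels"][:,:,::-1]
    if crop: p=p[crop[1]:crop[3],crop[0]:crop[2]]
    cv2.imwrite("pics/"+name,cv2.resize(p,None,fx=s,fy=s,interpolation=cv2.INTER_CUBIC))
def down(yaw):  # tool z down, tool y (closing line) at angle yaw from world y
    return (R.from_euler('z',yaw)*R.from_euler('x',np.pi)).as_rotvec()
E
python3 - <<'E'
from h import *
import pickle
for n in("top","side"):
    im=arm.get_image(n); save(im,n+"0.png",s=1.25); pickle.dump(im,open(n+"0.pkl","wb"))
    print(n,im["position"],im["attitude"],im["fx"])
o=arm.observe(); print(o["tcp_pos"],o["eef_rot"],o["t"])
E
```

```text
pics
top [ 0.25988127 -0.09857879  1.60540992] [-2.20935305  2.01312131 -0.20431245] 434.1670064525119
side [-0.02783296 -1.02222914  0.75739847] [-2.01967311  0.61598528 -0.33534254] 425.9040235249034
[0.15290548 0.63122124 0.21546026] [-3.72605155e-01 -3.11893382e+00  2.64105287e-03] 0.1
```

View pics/top0.png

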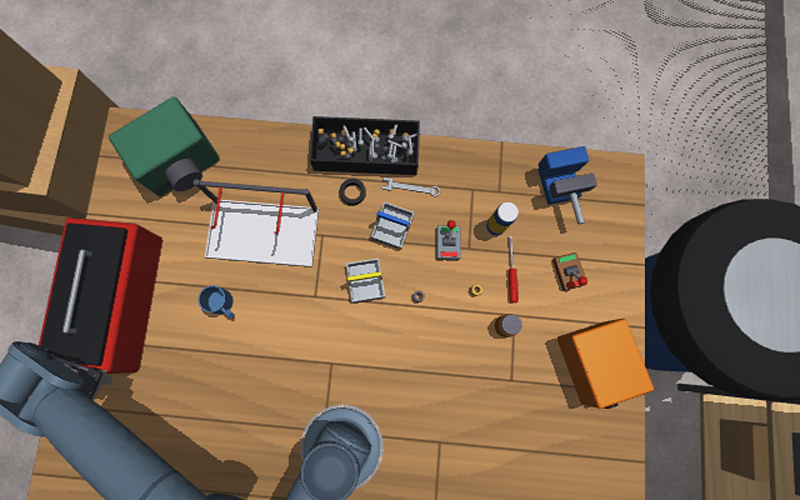

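View pics/side0.png

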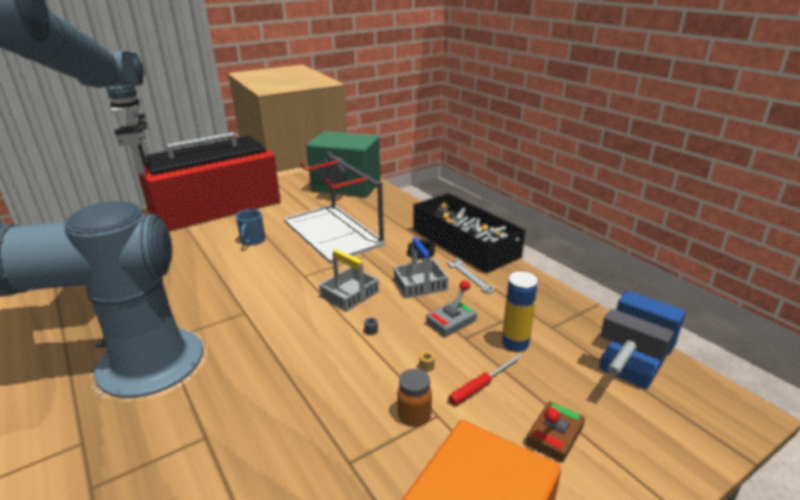

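The top picture shows two isolators: the grey box with a red ball at (448,240) and a brown box at (570,272). The grey one matches the description, and the brown one is the look-alike to avoid. I can see a steel bushing at (418,296), a brass one at (476,290), the yellow basket at (365,280), the blue basket at (393,225) and the rack hooks at (217,210) and (279,212). Next I'll confirm with an enlarged crop and measure.

Run:
```python
from h import *
import pickle
im=pickle.load(open("top0.pkl","rb")); save(im,"crop1.png",(150,130,490,290),2.35)
P=cloud(im); px=im["pixels"].astype(int); hsv=cv2.cvtColor(im["pixels"],cv2.COLOR_RGB2HSV).astype(int)
def rep(name,box,cond):
    m=np.zeros(P.shape[:2],bool); u0,v0,u1,v1=box; m[v0:v1,u0:u1]=1
    m&=cond&np.isfinite(P[...,2]); q=P[m]
    if len(q)<3: print(name,len(q)); return
    c=q.mean(0); (cx,cy),(w,h),a=cv2.minAreaRect(q[:,:2].astype(np.float32)*1000)
    d=np.linalg.svd(q[:,:2]-c[:2],full_matrices=False)[2][0]
    print(name,len(q),'mean',c.round(3),'rect',round(cx/1e3,4),round(cy/1e3,4),round(w),round(h),round(a,1),'dir',np.degrees(np.arctan2(d[1],d[0])).round(1),'z',np.percentile(q[:,2],[5,50,95]).round(3))
z=P[...,2]; S=lambda b:[int(x/1.25) for x in b]
H=hsv[...,0]; sat=hsv[...,1]; val=hsv[...,2]
red=((H<8)|(H>172))&(sat>130)
rep("ybar",S((335,250,395,310)),(z>.09)&(z<.14)); rep("yall",S((335,250,395,310)),(z>.02)&(z<.14))
rep("bbar",S((365,195,418,255)),(z>.09)&(z<.14)); rep("ball",S((365,195,418,255)),(z>.02)&(z<.14))
rep("steel",S((405,282,430,308)),(z>.02)&(z<.04)); rep("brass",S((464,280,488,300)),(z>.02)&(z<.04))
rep("isobox",S((430,215,466,265)),(z>.02)&(z<.034)); rep("isoball",S((435,215,466,240)),red&(z>.06))
rep("hookR",S((265,185,295,240)),red&(z>.17)); rep("hookL",S((205,185,228,240)),red&(z>.17))
rep("tray",S((195,190,325,275)),(z>.008)&(z<.025))
rep("mug",S((190,280,240,322)),(z>.03)); rep("jar",S((490,310,525,340)),(z>.05)); rep("can",S((480,195,525,240)),z>.1)
rep("tape",S((335,175,370,208)),z>.015)
```

```text
ybar 119 mean [ 0.469 -0.021  0.113] rect 0.4703 -0.0201 13 95 14.4 dir -75.5 z [0.097 0.115 0.121]
yall 278 mean [ 0.47  -0.019  0.07 ] rect 0.4713 -0.0198 117 96 14.8 dir -164.3 z [0.027 0.044 0.119]
bbar 125 mean [ 0.641 -0.085  0.111] rect 0.6425 -0.0839 96 14 75.2 dir 75.3 z [0.095 0.114 0.12 ]
ball 315 mean [ 0.642 -0.084  0.067] rect 0.6427 -0.0839 97 115 75.1 dir 168.4 z [0.023 0.043 0.118]
steel 44 mean [ 0.438 -0.179  0.031] rect 0.4374 -0.1798 29 29 3.7 dir 135.7 z [0.024 0.03  0.038]
brass 43 mean [ 0.473 -0.346  0.029] rect 0.4724 -0.3461 26 29 5.2 dir -56.7 z [0.021 0.029 0.035]
isobox 372 mean [ 0.604 -0.255  0.028] rect 0.6089 -0.2556 101 68 4.2 dir -174.7 z [0.022 0.028 0.033]
isoball 35 mean [ 0.645 -0.252  0.096] rect 0.6459 -0.2528 21 21 53.2 dir -157.2 z [0.09  0.096 0.102]
hookR 63 mean [0.61  0.22  0.191] rect 0.6069 0.2202 7 116 89.9 dir -179.7 z [0.185 0.19  0.209]
hookL 62 mean [0.61  0.39  0.192] rect 0.6075 0.3895 122 8 0.7 dir -179.4 z [0.186 0.19  0.209]
tray 984 mean [0.584 0.305 0.011] rect 0.5835 0.3138 254 391 6.9 dir 92.8 z [0.008 0.01  0.018]
mug 302 mean [0.367 0.397 0.066] rect 0.3585 0.3958 102 77 22.2 dir 63.5 z [0.035 0.069 0.088]
jar 278 mean [ 0.376 -0.434  0.084] rect 0.377 -0.4353 59 59 46.3 dir -60.0 z [0.059 0.089 0.095]
can 321 mean [ 0.669 -0.391  0.157] rect 0.672 -0.3951 56 58 2.3 dir 142.1 z [0.108 0.167 0.174]
tape 210 mean [0.737 0.047 0.024] rect 0.7379 0.047 76 78 34.6 dir -157.0 z [0.019 0.023 0.03 ]
```

View pics/crop1.png

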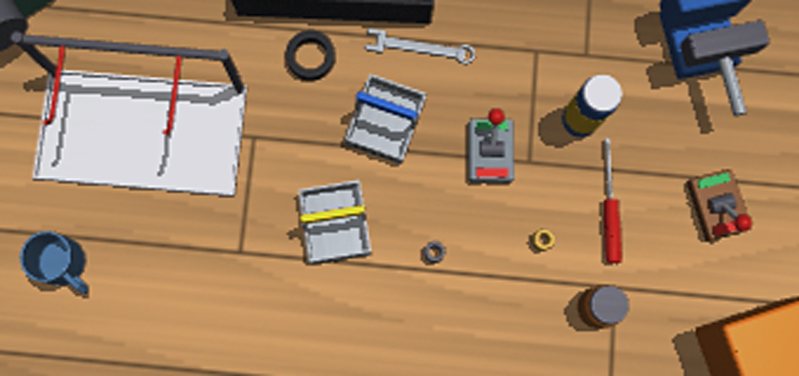

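The crop confirms it: the grey isolator has its ball at crop (497,117) on the green (on) side, and the brown one at (720,205) gets left alone. Only one steel bushing (433,252) and one brass (543,240) are visible. I'll move above the isolator and look from there, including the area the arm was hiding.

```bash
cat >> h.py <<'E'
def att(pos,yaw):
    best=None
    for k in (0,np.pi,-np.pi):
        q=arm.ik(pos,down(yaw+k))
        if q is not None and (best is None or abs(q[5])<abs(best[0])): best=(q[5],down(yaw+k))
    if best is None: raise RuntimeError("no ik %s"%pos)
    return best[1]
def reg(P,c,r,cond):  # points of cloud near c (xy) satisfying cond
    m=(np.hypot(P[...,0]-c[0],P[...,1]-c[1])<r)&cond
    return P[m]
def st(tag):
    o=arm.observe(); print(tag,'t',round(o["t"],1),'tcp',np.round(o["tcp_pos"],4),'w',round(o["width"],4),'F',np.round(o["contact_force"],1),'ff',np.round(o["finger_force"],1)); return o
E
python3 - <<'E'
from h import *
p=[.646,-.2525,.26]
arm.move_to(p,att(p,np.radians(4.3))); arm.move_gripper(.06)
im=arm.get_image("wrist"); save(im,"w1.png"); P=cloud(im)
hsv=cv2.cvtColor(im["pixels"],cv2.COLOR_RGB2HSV).astype(int)
red=((hsv[...,0]<8)|(hsv[...,0]>172))&(hsv[...,1]>130)
q=reg(P,(.646,-.2525),.05,red&(P[...,2]>.06)); print("ball",len(q),q.mean(0),q.min(0),q.max(0))
b=reg(P,(.609,-.255),.09,(P[...,2]>.023)&(P[...,2]<.033)); print("box",len(b),cv2.minAreaRect((b[:,:2]*1000).astype(np.float32)))
im=arm.get_image("top"); save(im,"top1.png",s=1.25)
st("hover")
E
```

```text
ball 407 [ 0.65212932 -0.25441593  0.11477605] [ 0.6368001  -0.28689644  0.09005005] [ 0.68245351 -0.24093196  0.35323015]
box 3041 ((611.6510620117188, -256.04583740234375), (98.80635833740234, 69.98052978515625), 4.448148727416992)
hover t 4.4 tcp [ 0.646  -0.2525  0.26  ] w 0.06 F [-0.1  1.   0.5] ff 0.0
```

View pics/top1.png

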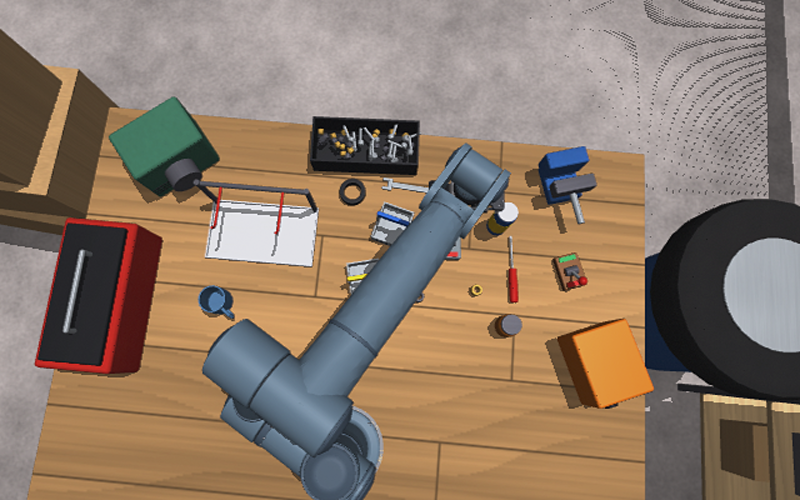

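View pics/w1.png

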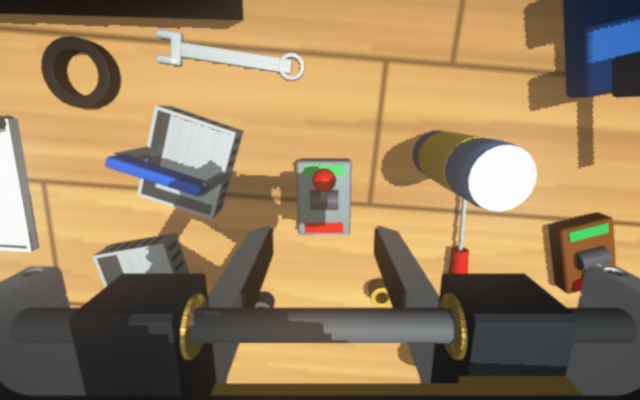

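The area the arm was hiding (left side) has no bushings, so there's one of each. The wrist view has the ball at (324,180), on the green side. Now the arc to off.

```bash
cat >> h.py <<'E'
YAW=np.radians(4.4); PIV=np.array([.611,-.256,.028])
def ballpos(a):
    s,c=np.sin(a-.6)*.07,np.cos(a-.6)*.07
    return PIV+[s*np.cos(YAW),s*np.sin(YAW),c]
def lever(a0,a1):
    b=ballpos(a0)+[0,0,-.008]; up=b+[0,0,.14]
    A=att(up,YAW); arm.move_to(up,A); arm.move_gripper(.05)
    arm.movel(b,A,rate=.12); arm.move_gripper(0); st("pinched")
    for a in np.linspace(a0,a1,7)[1:]: arm.movel(ballpos(a)+[0,0,-.008],A,rate=.06)
    st("swung"); arm.move_gripper(.05); e=ballpos(a1)+[0,0,.16]; arm.movel(e,A,rate=.2)
E
python3 - <<'E'
from h import *
lever(1.2,0.02)
im=arm.get_image("wrist"); P=cloud(im)
hsv=cv2.cvtColor(im["pixels"],cv2.COLOR_RGB2HSV).astype(int)
red=((hsv[...,0]<8)|(hsv[...,0]>172))&(hsv[...,1]>130)
q=reg(P,(.611,-.256),.08,red&(P[...,2]>.06)&(P[...,2]<.12)); print("ball",len(q),np.median(q,0),"expected",ballpos(0))
# bushings now
z=P[...,2]
for n,c in(("steel",(.438,-.179)),("brass",(.473,-.346))):
    q=reg(P,c,.06,(z>.026)&(z<.034)); print(n,len(q), q.mean(0) if len(q) else '')
st("done")
E
```

```text
pinched t 7.0 tcp [ 0.6505 -0.2529  0.078 ] w 0.0244 F [-0.9  0.9  1.3] ff 30.0
swung t 9.2 tcp [ 0.5718 -0.259   0.0793] w 0.0243 F [-5.6  4.5  9. ] ff 30.0
ball 458 [ 0.58198117 -0.25752521  0.10024972] expected [ 0.57159152 -0.25903232  0.08577349]
steel 0 
brass 22 [ 0.42131861 -0.33871278  0.02965218]
done t 10.9 tcp [ 0.5719 -0.2584  0.2444] w 0.05 F [-0.4  0.1  0.6] ff 0.0
```

```bash
cat >> h.py <<'E'
def find(c,hover,r=.09,yaw=0):
    p=np.array(hover); arm.move_to(p,att(p,yaw)); im=arm.get_image("wrist"); P=cloud(im); z=P[...,2]
    q=reg(P,c,r,(z>.027)&(z<.033))
    if len(q)<30: print("find few",len(q)); return None,im
    q=q[np.hypot(*(q[:,:2]-np.median(q[:,:2],0)).T)<.03]
    (cx,cy),rad=cv2.minEnclosingCircle((q[:,:2]*1000).astype(np.float32))
    print("find",len(q),round(cx/1e3,4),round(cy/1e3,4),"rad",round(rad,1)); return np.array([cx,cy])/1e3,im
E
python3 - <<'E'
from h import *
c,im=find((.4724,-.346),(.37,-.346,.26)); save(im,"w2.png")
t=arm.get_image("top"); P=cloud(t); hsv=cv2.cvtColor(t["pixels"],cv2.COLOR_RGB2HSV).astype(int)
red=((hsv[...,0]<8)|(hsv[...,0]>172))&(hsv[...,1]>130)
q=reg(P,(.611,-.256),.08,red&(P[...,2]>.06)&(P[...,2]<.12)); print("ball",len(q),q.mean(0) if len(q) else '',ballpos(0))
z=P[...,2]; q=reg(P,(.438,-.179),.05,(z>.02)&(z<.04)); print("steel",q.mean(0),len(q))
E
```

```text
find 371 0.424 -0.3519 rad 15.9
ball 40 [ 0.57578258 -0.25695561  0.09823208] [ 0.57159152 -0.25903232  0.08577349]
steel [ 0.43816368 -0.17896634  0.02840426] 43
```

View pics/w2.png

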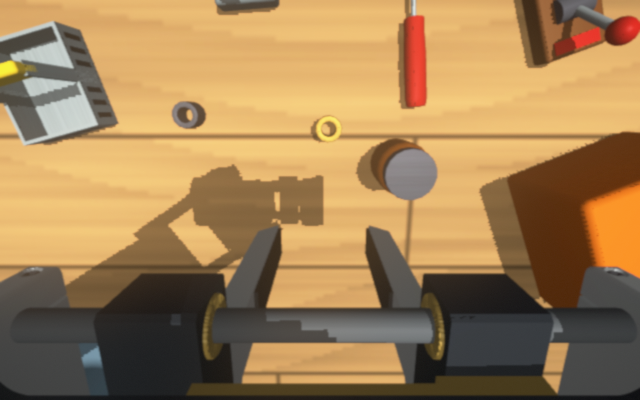

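The wrist view has the brass bushing at (327,128), near the jar. It has been knocked to (0.424, -0.352). The steel one at (188,114) hasn't moved, and the lever is off. Brass next.

```bash
cat >> h.py <<'E'
def pick(c,yaw):
    up=np.array([c[0],c[1],.15]); A=att(up,yaw); arm.move_to(up,A); arm.move_gripper(.06)
    arm.movel([c[0],c[1],.027],A,rate=.12); arm.move_gripper(0); st("grip")
    arm.movel([c[0],c[1],.20],A,rate=.2); o=st("lifted"); return o["width"]>.02
def place(b,yaw,dx):
    c=np.array(b)+dx*np.array([np.cos(yaw),np.sin(yaw)])
    up=[c[0],c[1],.20]; A=att(up,yaw); arm.move_to(up,A)
    arm.movel([c[0],c[1],.042],A,rate=.1); st("low"); arm.move_gripper(.045)
    arm.movel(up,A,rate=.2)
YB=(.4705,-.020); YY=np.radians(14.5); BB=(.6426,-.0839); BY=np.radians(-14.8)
E
python3 - <<'E'
from h import *
if pick((.424,-.352),np.radians(60)):
    place(YB,YY,-.029)
    c,im=find((.438,-.179),(.345,-.179,.26)); st("")
    if c is not None and pick(c,0): place(BB,BY,-.029)
    t=arm.get_image("wrist"); save(t,"w3.png")
E
```

```text
grip t 14.9 tcp [ 0.4241 -0.3521  0.0272] w 0.0306 F [ 0.1 -0.3  1. ] ff 30.0
lifted t 15.9 tcp [ 0.4234 -0.3512  0.1984] w 0.0307 F [-0.1  1.  -0.3] ff 30.0
low t 18.9 tcp [ 0.4429 -0.0274  0.0426] w 0.0307 F [1.  0.6 0.2] ff 30.0
find 405 0.4407 -0.1795 rad 15.7
 t 21.1 tcp [ 0.3451 -0.178   0.2588] w 0.0451 F [ 1.8 -0.9  0.7] ff 0.0
grip t 24.0 tcp [ 0.4409 -0.1796  0.0272] w 0.0315 F [-0.4  0.3  2. ] ff 30.0
lifted t 25.0 tcp [ 0.4399 -0.1789  0.1984] w 0.0313 F [-0.5  0.1 -1.2] ff 30.0
low t 27.6 tcp [ 0.6151 -0.0767  0.0428] w 0.0318 F [0.3 0.3 0.2] ff 30.0
```

View pics/w3.png

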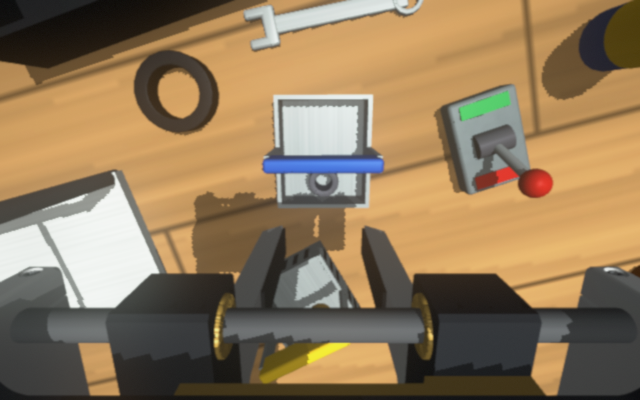

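The steel bushing is in the blue basket at (323,182), and the lever sits on the red side. Now I'll refine the hooks and grip bars, and check the brass.

Run:
```python
from h import *
p=np.array([.45,.30,.33]); arm.move_to(p,att(p,0))
im=arm.get_image("wrist"); P=cloud(im); z=P[...,2]
hsv=cv2.cvtColor(im["pixels"],cv2.COLOR_RGB2HSV).astype(int)
red=((hsv[...,0]<8)|(hsv[...,0]>172))&(hsv[...,1]>130)
for n,c in(("R",(.607,.22)),("L",(.607,.3895))):
    q=reg(P,c,.08,red&(z>.175)&(z<.23)); l=q[q[:,2]<.196]
    print(n,len(q),'x',q[:,0].min().round(3),np.percentile(q[:,0],99).round(3),'y level',np.median(l[:,1]).round(4),'z',np.percentile(l[:,2],[50,90]).round(4),'x of tip(z>.205)',q[q[:,2]>.205][:,0].round(3)[:40:8],'slope',np.polyfit(l[:,0],l[:,1],1)[0].round(3))
t=arm.get_image("top"); P=cloud(t); z=P[...,2]
for n,c in(("y",(.4705,-.02)),("b",(.6426,-.0839))):
    q=reg(P,c,.07,(z>.105)&(z<.125)); print(n,len(q),q.mean(0).round(4),cv2.minAreaRect((q[:,:2]*1000).astype(np.float32)))
save(t,"t2.png",(240,150,400,270),5)
```

```text
R 93 x 0.644 0.671 y level 0.223 z [0.1897 0.1907] x of tip(z>.205) [] slope -0.127Traceback (most recent call last):
  File "<stdin>", line 8, in <module>
    return umr_minimum(a, axis, None, out, keepdims, initial, where)
ValueError: zero-size array to reduction operation minimum which has no identity
```

Run:
```python
from h import *
t=arm.get_image("top"); P=cloud(t); z=P[...,2]
hsv=cv2.cvtColor(t["pixels"],cv2.COLOR_RGB2HSV).astype(int)
red=((hsv[...,0]<8)|(hsv[...,0]>172))&(hsv[...,1]>130)
for n,c in(("y",(.4705,-.02)),("b",(.6426,-.0839))):
    q=reg(P,c,.07,(z>.105)&(z<.125)); print(n,len(q),q.mean(0).round(4),cv2.minAreaRect((q[:,:2]*1000).astype(np.float32)))
save(t,"t2.png",(240,150,400,270),5)
p=np.array([.40,.30,.36]); arm.move_to(p,att(p,0))
im=arm.get_image("wrist"); P=cloud(im); z=P[...,2]; save(im,"w4.png")
hsv=cv2.cvtColor(im["pixels"],cv2.COLOR_RGB2HSV).astype(int)
red=((hsv[...,0]<8)|(hsv[...,0]>172))&(hsv[...,1]>130)
for n,c in(("R",(.607,.22)),("L",(.607,.3895))):
    q=reg(P,c,.08,red&(z>.175)&(z<.23)); print(n,len(q))
    if len(q): print('x',q[:,0].min().round(3),q[:,0].max().round(3),'y',np.median(q[:,1]).round(4),'z',np.median(q[:,2]).round(4),q[:,2].max().round(3))
```

```text
y 108 [ 0.4699 -0.0211  0.1152] ((470.5038146972656, -20.621654510498047), (13.814495086669922, 94.34455108642578), 13.008552551269531)
b 99 [ 0.6422 -0.0834  0.1144] ((642.9871215820312, -84.47604370117188), (94.64601135253906, 14.726405143737793), 76.65975952148438)
R 207
x 0.605 0.67 y 0.222 z 0.1898 0.192
L 107
x 0.63 0.667 y 0.3897 z 0.1896 0.192
```

View pics/t2.png

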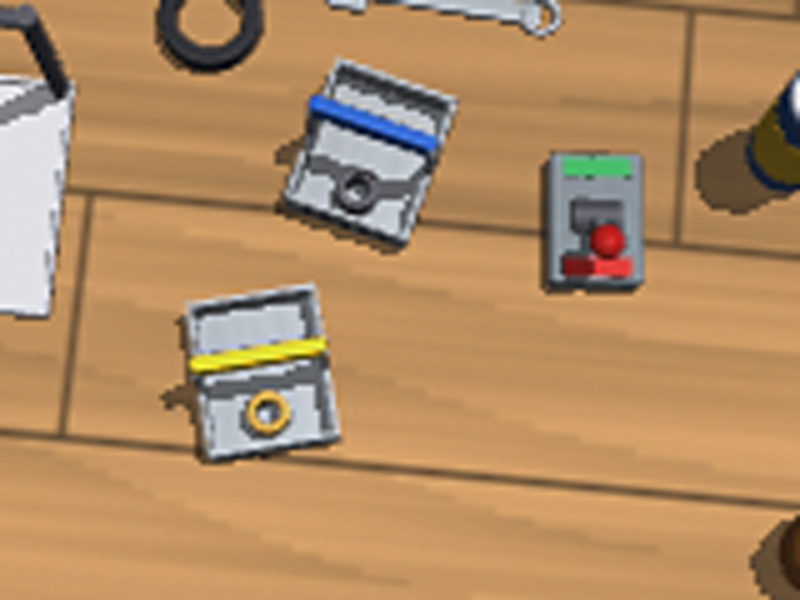

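Both bushings are in their baskets: the brass at (268,412) in yellow and the steel at (357,190) in blue. The lever is off. Now I'll hang yellow on the left hook.

```bash
cat >> h.py <<'E'
def hang(b,yaw,hook):
    up=np.array([b[0],b[1],.20]); A=att(up,yaw+np.pi/2); arm.move_to(up,A); arm.move_gripper(.05)
    arm.movel([b[0],b[1],.105],A,rate=.1); arm.move_gripper(0); st("grip")
    arm.movel([b[0],b[1],.30],A,rate=.15); o=st("lift")
    if o["width"]<.008: print("MISSED"); return
    x,y=hook; pre=[.44,y,.30]
    C=[down(k*np.pi+np.pi/2) for k in(0,1)]
    H=min(C,key=lambda c:(R.from_rotvec(c)*R.from_rotvec(A).inv()).magnitude())
    arm.movel([.44,b[1],.30],A,rate=.2)
    arm.movel(pre,H,rate=.2); arm.movel([.44,y,.237],H,rate=.1); st("pre")
    arm.movel([x,y,.237],H,rate=.08); st("in"); arm.movel([x,y,.2055],H,rate=.03); st("seated")
    arm.move_gripper(.03); arm.wait(.3); arm.movel([x,y,.32],H,rate=.12); st("released")
E
python3 - <<'E'
from h import *
hang((.4703,-.0205),np.radians(14),(.605,.3895))
arm.movel([.40,.25,.36]); im=arm.get_image("wrist"); save(im,"w5.png")
E
```

```text
grip t 35.3 tcp [ 0.4705 -0.0205  0.1051] w 0.0119 F [ 1.1 -0.4 -0.5] ff 30.0
lift t 36.7 tcp [ 0.4697 -0.0203  0.2987] w 0.0119 F [-1.   0.1 -5.3] ff 30.0
pre t 40.0 tcp [0.4404 0.3897 0.2377] w 0.0114 F [-0.5  0.4 -4.1] ff 30.0
in t 42.2 tcp [0.6047 0.3896 0.2371] w 0.0115 F [-0.   0.8 -4.7] ff 30.0
seated t 43.4 tcp [0.6052 0.3896 0.2059] w 0.0116 F [-0.2  0.1 -4.1] ff 30.0
released t 45.3 tcp [0.6046 0.3893 0.3186] w 0.0299 F [-0.5  0.3 -0.7] ff 0.0
```

View pics/w5.png

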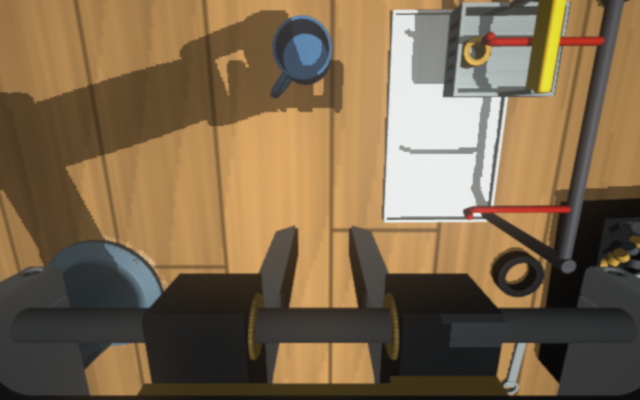

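The yellow basket hangs on the left hook, with its bar at (548,45) and the brass inside at (477,50). Blue goes on the right hook.

Run:
```python
from h import *
hang((.6427,-.084),np.radians(-14),(.605,.221))
arm.movel([.40,.0,.36]); t=arm.get_image("top"); P=cloud(t); z=P[...,2]
for n,c in(("y",(.605,.3895)),("b",(.605,.221))):
    q=reg(P,c,.075,(z>.205)&(z<.24)); print(n,len(q),q.mean(0).round(4),cv2.minAreaRect((q[:,:2]*1000).astype(np.float32)))
save(t,"t3.png",(140,130,400,290),3)
hsv=cv2.cvtColor(t["pixels"],cv2.COLOR_RGB2HSV).astype(int)
red=((hsv[...,0]<8)|(hsv[...,0]>172))&(hsv[...,1]>130)
q=reg(P,PIV,.08,red&(z>.06)&(z<.12)); print("ball",q.mean(0),ballpos(0))
```

```text
grip t 51.1 tcp [ 0.6429 -0.0841  0.1051] w 0.0117 F [ 2.1 -0.4  0.8] ff 30.0
lift t 52.6 tcp [ 0.6421 -0.0839  0.2985] w 0.0117 F [ 0.4 -0.4 -4.8] ff 30.0
pre t 56.2 tcp [0.4405 0.2211 0.2377] w 0.0118 F [-0.4  0.1 -4.2] ff 30.0
in t 58.4 tcp [0.6047 0.2211 0.2371] w 0.0118 F [ 1.   0.2 -4.2] ff 30.0
seated t 59.6 tcp [0.6052 0.221  0.2059] w 0.0119 F [ 1.   0.1 -3.8] ff 30.0
released t 61.5 tcp [0.6045 0.2209 0.3187] w 0.0298 F [ 0.2 -0.2 -0.2] ff 0.0
y 120 [0.5991 0.3876 0.215 ] ((597.5809326171875, 391.51055908203125), (74.31874084472656, 77.84175109863281), 49.34113693237305)
b 124 [0.599  0.2183 0.2143] ((598.8279418945312, 223.35206604003906), (75.45304107666016, 76.66856384277344), 49.85038375854492)
ball [ 0.57547768 -0.25680787  0.09966211] [ 0.57159152 -0.25903232  0.08577349]
```

View pics/t3.png

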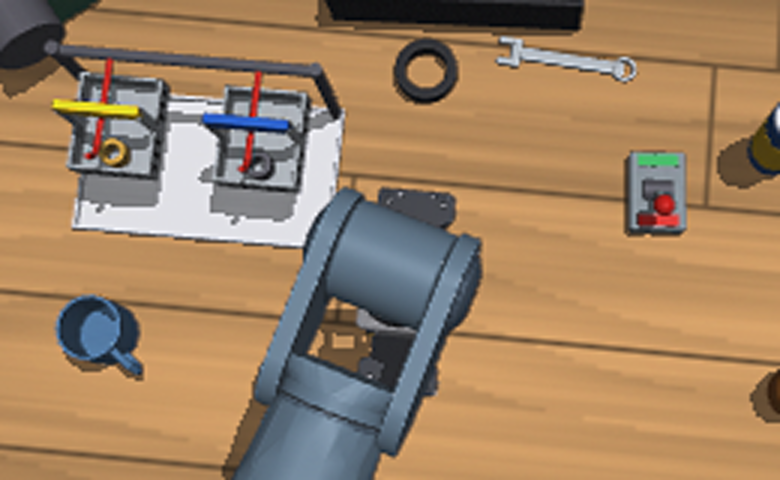

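Both baskets hang level. The yellow bar is at (97,108) with the brass at (117,152), and the blue bar is at (245,123) with the steel at (262,163). The rest of the bench is clear, so I'll switch the isolator back on.

Run:
```python
from h import *
lever(0.03,1.19)
arm.movel([.45,-.2,.36],rate=.2)
t=arm.get_image("top"); P=cloud(t); z=P[...,2]; save(t,"t4.png",(140,130,460,290),2.4)
hsv=cv2.cvtColor(t["pixels"],cv2.COLOR_RGB2HSV).astype(int)
red=((hsv[...,0]<8)|(hsv[...,0]>172))&(hsv[...,1]>130)
q=reg(P,PIV,.08,red&(z>.06)&(z<.12)); print("ball",len(q),q.mean(0) if len(q) else '',ballpos(1.2)); st("")
```

```text
pinched t 67.4 tcp [ 0.5734 -0.2588  0.0792] w 0.0244 F [-0.   1.3  2.5] ff 30.0
swung t 69.7 tcp [ 0.6512 -0.2529  0.0794] w 0.0244 F [0.9 3.6 0.4] ff 30.0
ball 31 [ 0.64534343 -0.25311742  0.09733963] [ 0.65040848 -0.25296768  0.08577349]
 t 72.6 tcp [ 0.4502 -0.2     0.359 ] w 0.0498 F [-0.4  0.   0.1] ff 0.0
```

View pics/t4.png

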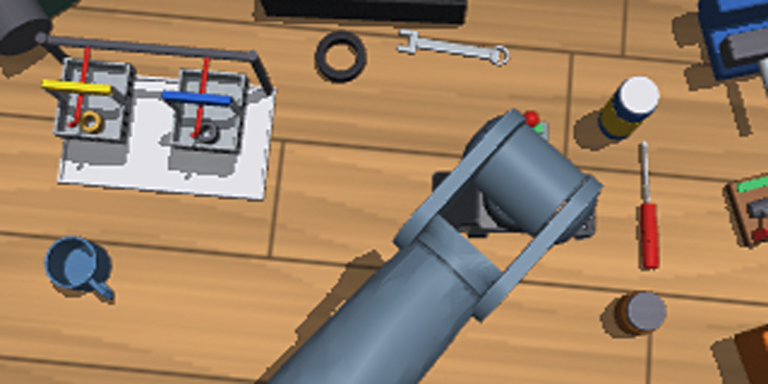

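The ball at (532,118) is back at its original "on" reading (x 0.645). Both baskets are still hanging with their bushings, and nothing else on the bench looks moved.

```bash
python3 -c "
from bench import arm
print(arm.hand_in())"
```

```text
the job is handed in; nothing more can be done
None
```

The job is handed in, but no verdict came back: the isolator went off first and is back on, the one brass and one steel bushing found are in their baskets, and yellow hangs on the left hook and blue on the right.

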